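# Rack a cork sanding block cork-side down and bolt the rack

## Robot

A 6-joint arm with a two-finger parallel gripper is mounted at the origin on the work surface. World frame = base frame: x ahead of the robot, y to its left, z up, the work surface at z = 0. Lengths are in mm, angles in rad, forces in N, time in s.
With the tool pointing down it reaches from about 350 to 875 mm from the base axis. Payload 4.2 kg.
Tool frame: the origin (TCP) lies at the very end of the fingers, on their centre line; the grasp point (between the pads) lies 19 mm behind it; z points along the fingers, y is the line along which they close (so a half turn about z gives the same grasp; the last joint's range is limited). The gripper opens to 85 mm and grips with 20 to 120 N. Pads are 22 mm wide; open, the fingers measure 114 mm over their backs; the gripper's body (76 mm by 85 mm) begins 54 mm behind the grasp point. The pads swing forward as they close: fully open they stand 13 mm farther back than shut.
Start: joints at [-1.026, 0.385, 0.008, 0, -1.194, -0.259], TCP at [176.219, -599.622, 231.312] pointing down, gripper open.
Joint ranges: [-3.14, 3.14], [-1.21, 2.06], [-1.07, 1.41], [-3.16, 2.05], [-2.99, -0.16], [-3.1, 3.1]. Speed limits (rad/s): [2.79, 2.79, 3.14, 3.14, 3.14, 3.14].

## Interface

Orientations are given as a unit quaternion [x, y, z, w].
In Python, from bench import monitor, get_image, camera_info, job_done gives the robot as it stands.
- The arm moves only by the tool send_rows, never from a script. Its argument "series" is a list of rows, each a list of 3 entries, a list of its own where there are three numbers: the shift along the tool's x, y, z in mm, then the turn, a rotation vector about the tool's x, y, z in rad, then the finger opening in mm, from 0 to 85.4. A call has 1 to 8 rows; each row shifts and turns the commanded pose from where the row before left it, along the tool's axes as they then stand; what a row does not reach is not made up. A row lasts 1/10 s, in which the tool goes at most 50 mm and 8.59 degrees, less where a joint would pass 70% of its speed; a pose out of reach is approached as far as the arm can. A call with a gripper value outside its range is refused whole. The fingers move at their own pace and stop on an object; the grip force is fixed at half the most. Time passes only in rows, so rows that do not move let the fingers close. It gives the time, the measured TCP pose, the force, the opening and the grip force at its end, in the units of the state.
- monitor.read_state(): the state, without advancing time (a new reading comes with each control period).
- get_image(name): name is "scene" or "side" or "wrist"; returns the picture (384x512x3 uint8, red, green, blue); there is no depth.
- camera_info(name): a dict with "intrinsics" (3x3 intrinsics, pixels), "R" (3x3) and "t" (3): a world point X has camera coordinates R X + t. Camera axes: x right, y down, z forward; pixel columns grow to the right and rows downward; lengths in mm; the calibration is good to about 2 mm. A picture is of the moment at which its call begins: read the wrist's pose just before it. camera_info takes no time and is no camera call; for the wrist camera it gives the pose at the moment of the call.
- job_done(): hands the job in; it is judged then, once.
The state is a dict: "clock": time; "joints": joint angles; "joint_vel": joint speeds; "joint_efforts": joint torques, N m; "position": TCP position; "ee_rot": TCP orientation; "contact_force": force on the tool from outside, world axes, zero at the start; "wrist_torque": the same for the moment, N m; "gripper_width": finger opening in mm; "grasp_force": force on a finger pad.
Only numpy, scipy, OpenCV 4.12 (cv2) and the standard library are available. Lean on these libraries where they do the work, as an engineer would, in place of code of your own. Each camera call takes 0.05 s, during which the arm holds its last target. There are 200 camera calls.

## Task

Tip the standing blue sanding block over so that it lies on the mat on its cork face, then slide it lengthwise, cork down, all the way into the empty bay of the plywood rack (the one with the yellow card on its floor), like the one beside it. Then slide the red-gripped bolt fully shut across both bays, leaving everything else on the table where it is.

Things in the scene. Friction and masses are not known exactly. Their poses are not given: they have to be found in the camera images.
- block: Blue sanding block, 110 long x 60 wide x 44 mm thick: cork 10 mm, body 18 mm, then a 34 mm wide, 16 mm high grip ridge along its length; 0.2-0.35 kg. Stands on an end at the start, cork facing any way. Origin: centre of that end; z along its length (up at the start), y its width, x out of the ridge side (up when it lies cork down). Cork face at x = -22 mm, ridge top at x = +22 mm.
- block_mid (a point): Geometric centre of the sanding block (55 mm along its z from the origin); at height 25 mm when it lies on the mat.
- rack: Fixed plywood rack, no floor. Origin on the mat between its two bays (centres x = -39, +39 mm), each 72 mm wide, 125 mm deep; walls 6 mm thick, 30 mm high. Back wall at y = -62.5 mm, open mouths at y = +62.5 mm (+y looks to the robot's left). On its +x side a bolt guide 30 mm high spans x = 75 to 192 mm, y = 55 to 78 mm.
- marker: Flat yellow card, 56 x 106 x 1 mm (nothing collides with it), on the floor of the empty bay. Origin: centre of that bay's floor; axes parallel to the rack's; mouth of the bay at y = +62.5 mm, back wall at y = -62.5 mm.
- spare: A second, equal sanding block (60 x 110 x 44 mm) already lying cork down in the other bay, loose. Origin: centre of its cork face, z up, y along its length.
- bolt (a joint): Travel in m of the rack's bolt along the rack's -x: 0 drawn back, 0.175 shut (stop). Starts at 0 to 0.02, clear of both mouths. Friction about 2 N. Its steel bar, 8 mm thick, 6 to 22 mm above the mat, runs 3 to 11 mm in front of the mouths; its tip with the grip is at rack x = 103 mm minus the travel.
- bolt_grip (a point): Top centre of the bolt's red upright grip: round, 14 mm in diameter, 58 mm tall, top 64 mm above the mat; it stands 18 mm in front of the mouth line, at rack x = 113 mm minus the travel.
- jar_a: Small glass jar with a steel cap, 52 mm in diameter, 64 mm tall, on the mat's far edge. Origin under its centre.
- jar_b: Small glass jar with a brass cap, 52 mm in diameter, 64 mm tall, left of the mat. Origin under its centre.
- scraper: Green plastic scraper, 170 x 85 x 14 mm, right of the mat. Origin on its underside near the middle.
- cork: Bottle cork standing upright, 30 mm in diameter, 42 mm tall, beyond the mat. Origin under its centre.
- tape: Yellow tape measure, 72 x 45 x 66 mm, right of the mat. Origin under its centre.
- mat: Black hard silicone mat, 420 x 700 x 3 mm, fixed on the table; its top is at height 3 mm. Origin at its centre, underside.

How it is judged (in metres and radians):
On the way, in this order (a step that is already met when the one before it is completed fails the run):
1. the sanding block lies on the mat on its cork face, outside the rack, at rest (angle between block's own x axis and vertical below 0.09 rad and height (world z) of block_mid below 0.03 m and y of block_mid in the frame of marker above 0.09 m and linear speed of block below 0.01 m/s), for 0.2 s.
2. the sanding block lies cork down wholly inside the empty bay, while the bolt is still drawn back (less than 60 mm of travel) (angle between block's own x axis and vertical below 0.09 rad and x of block_mid in the frame of marker between -0.009 and 0.009 m and y of block_mid in the frame of marker between -0.012 and 0.0085 m and height (world z) of block_mid below 0.03 m and angle between the z axis of block and the y axis of marker, either way round below 0.12 rad and value of joint bolt below 0.06 m), for 0.2 s.
At the end, for the whole second after the job is handed in: The block is at rest in the once-empty bay: cork down (within 5 deg), along the bay (7 deg), on its centre line (9 mm), outer end at most 1 mm outside the mouth; the bolt is within 10 mm of its shut stop; the other block still lies cork down in its own bay (angle between block's own x axis and vertical below 0.09 rad and x of block_mid in the frame of marker between -0.009 and 0.009 m and y of block_mid in the frame of marker between -0.012 and 0.0085 m and height (world z) of block_mid below 0.03 m and angle between the z axis of block and the y axis of marker, either way round below 0.12 rad and linear speed of block below 0.01 m/s and value of joint bolt above 0.165 m and angle between spare's own z axis and vertical below 0.09 rad); the robot touches nothing.
It fails at once if a jar, the scraper, the cork or the tape measure is moved by more than 20 mm (distance of any of jar_a, jar_b, scraper, cork, tape from where it was at the start of the episode above 0.02 m).
It fails at once if the sanding block already in the rack is moved by more than 20 mm (distance of spare from where it was at the start of the episode above 0.02 m).
It also fails if it takes over 72 s, if anything falls off the work surface, if the arm or the gripper's body presses on something with over 40 N, if the wrist force passes 120 N, or if a joint passes its speed limit or range.

## Working session

There is one attempt and no reset: what is moved stays moved. The work goes in short steps, Python scripts to look and compute and a tool call to move; the robot and the scene stay as the last step left them, time stands still between calls to the robot, and variables do not carry over. Pictures are saved under pics/ and viewed, at most 11 in all, crops included, and the job is handed in when it is done.

Besides the shell and the picture viewer there is one more tool, called after ">>>" as name(argument=value, ...) on one line, values as JSON. send_rows: Moves the arm, as the interface text tells. Its arguments: {"type":"object","properties":{"series":{"type":"array"}},"required":["series"]}

```bash
mkdir -p pics
cat > h.py <<'E'
import numpy as np, cv2
from bench import monitor, get_image, camera_info, job_done
from scipy.spatial.transform import Rotation as Rn
def ray(ci,uv):
    K=np.array(ci["intrinsics"]);R=np.array(ci["R"]);t=np.array(ci["t"])
    d=R.T@np.linalg.solve(K,[uv[0],uv[1],1.]);c=-R.T@t
    return c,d
def plane(ci,uv,z):
    c,d=ray(ci,uv);return c+d*(z-c[2])/d[2]
def proj(ci,X):
    p=np.array(ci["R"])@np.array(X)+np.array(ci["t"]);q=np.array(ci["intrinsics"])@p;return q[:2]/q[2]
def save(n,im,s=1.5): cv2.imwrite(n,cv2.resize(im[:,:,::-1],None,fx=s,fy=s,interpolation=cv2.INTER_CUBIC))
E
python3 - <<'E'
from h import *
print(monitor.read_state())
for n in ("scene","side"):
    im=get_image(n);np.save(n+".npy",im);save(f"pics/{n}0.png",im)
    ci=camera_info(n);c,d=ray(ci,(256,192));print(n,c.round(),d.round(2),ci["intrinsics"])
E
```

```text
{'clock': 0.0, 'joints': array([-1.02638438e+00,  3.85564364e-01,  6.59060033e-03, -5.14945558e-04,
       -1.19399814e+00, -2.58575466e-01]), 'joint_vel': array([ 0.00032832, -0.0009827 , -0.00032447, -0.0010702 , -0.000546  ,
        0.00113954]), 'joint_efforts': array([-9.03842392e-04, -3.92292809e+01,  1.88390082e+01,  4.18616250e+00,
       -4.92084117e-03,  1.07629634e-05]), 'position': array([ 176.05914277, -599.06350696,  230.20072491]), 'ee_rot': array([-1.42338086e-01,  9.89817472e-01,  1.09480671e-03, -2.04824324e-04]), 'contact_force': array([-0.03981921, -0.65923133, -0.64003138]), 'wrist_torque': array([-0.00977594, -0.01655416, -0.00993334]), 'grasp_force': 0.0, 'gripper_width': 85.33452520013027}
scene [1350.  703.  857.] [-0.57 -0.56 -0.61] [[492.87824166   0.         255.63229996]
 [  0.         492.87824166 193.13357879]
 [  0.           0.           1.        ]]
side [181. 595. 781.] [ 0.41 -0.59 -0.7 ] [[359.8843678    0.         255.34326508]
 [  0.         359.8843678  196.20844199]
 [  0.           0.           1.        ]]
```

View pics/scene0.png

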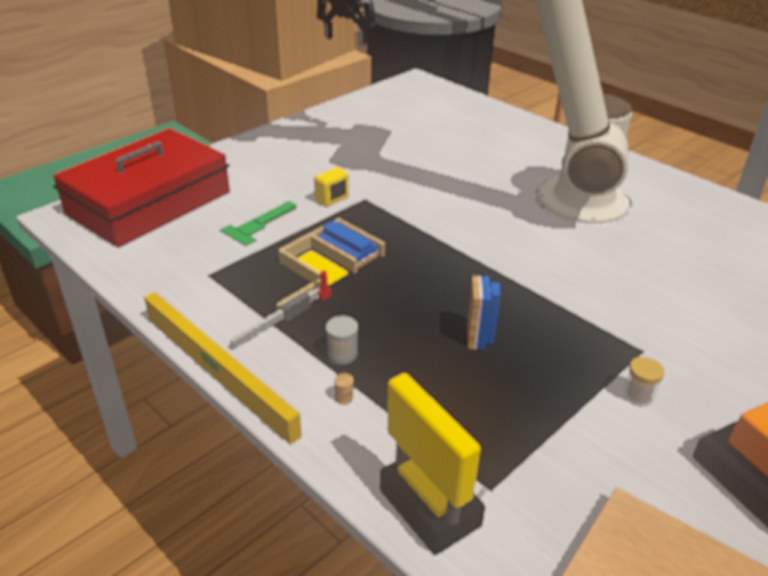

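View pics/side0.png

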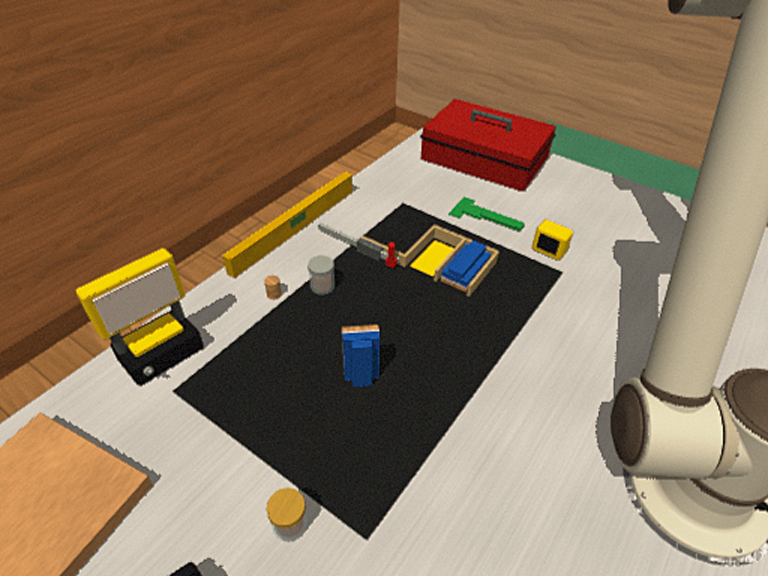

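The scene view shows the block at about (485,312), cork facing left (away from the robot), with the empty bay and bolt at about (320,270). The side view confirms it: ridge toward the camera at (361,365), rack at (450,260). I'll zoom in on both.

Run:
```python
from h import *
a=np.load("scene.npy")[178:238,300:345];b=np.load("side.npy")[210:262,220:262]
c=np.load("side.npy")[145:200,250:335]; d=np.load("scene.npy")[142:210,180:262]
f=lambda x,w,h:cv2.resize(x[:,:,::-1],(w,h),interpolation=cv2.INTER_CUBIC)
top=np.hstack([f(a,270,360)[:300],f(b,252,312)[:300]])
cv2.imwrite("pics/z1.png",np.hstack([f(a,270,360),np.vstack([f(b,252,312),np.zeros((48,252,3),np.uint8)])]))
def quad(n,lo,hi,box,z):
    im=np.load(n+".npy");hsv=cv2.cvtColor(im,cv2.COLOR_RGB2HSV);m=cv2.inRange(hsv,lo,hi)
    k=np.zeros_like(m);x0,y0,x1,y1=box;k[y0:y1,x0:x1]=m[y0:y1,x0:x1]
    cs,_=cv2.findContours(k,cv2.RETR_EXTERNAL,cv2.CHAIN_APPROX_NONE);c=max(cs,key=cv2.contourArea)
    ci=camera_info(n);return np.array([plane(ci,p[0],z)[:2] for p in c],np.float32),c
for n,bx in (("side",(270,150,310,190)),("scene",(190,155,240,195))):
    P,_=quad(n,(20,150,120),(35,255,255),bx,4);print(n,"card",cv2.minAreaRect(P),P.min(0),P.max(0))
for n,bx in (("side",(220,210,262,262)),("scene",(300,178,345,238))):
    im=np.load(n+".npy");hsv=cv2.cvtColor(im,cv2.COLOR_RGB2HSV)
    for nm,lo,hi in(("blue",(100,100,40),(125,255,255)),("cork",(5,60,100),(20,255,255))):
        m=cv2.inRange(hsv,lo,hi);k=np.zeros_like(m);x0,y0,x1,y1=bx;k[y0:y1,x0:x1]=m[y0:y1,x0:x1]
        cs,_=cv2.findContours(k,cv2.RETR_EXTERNAL,cv2.CHAIN_APPROX_SIMPLE);c=max(cs,key=cv2.contourArea)
        print(n,nm,cv2.approxPolyDP(c,1.2,True)[:,0].tolist())
# jars approx, grip approx
for n,bx in (("side",(255,155,268,182)),("scene",(208,175,225,202))):
    hsv=cv2.cvtColor(np.load(n+".npy"),cv2.COLOR_RGB2HSV);m=cv2.inRange(hsv,(0,150,80),(6,255,255))|cv2.inRange(hsv,(174,150,80),(180,255,255))
    x0,y0,x1,y1=bx;ys,xs=np.nonzero(m[y0:y1,x0:x1]);t=ys.min();u=(xs[ys<=t+1].mean()+x0,t+y0+.5);print(n,"grip top",u,plane(camera_info(n),u,64).round(1))
```

```text
side card ((605.9763793945312, -204.92962646484375), (56.609893798828125, 109.57791137695312), 3.441973924636841) [ 574.75397 -259.70413] [ 636.4003  -149.81163]
scene card ((594.0335083007812, -209.2072296142578), (119.2359619140625, 53.44384765625), 83.52411651611328) [ 571.5267 -268.2478] [ 626.92114 -152.47064]
side blue [[252, 221], [228, 223], [228, 239], [230, 242], [229, 253], [234, 253], [235, 257], [246, 257], [247, 253], [252, 251]]
side cork [[252, 218], [251, 216], [228, 218], [228, 221]]
scene blue [[325, 184], [322, 184], [323, 199], [319, 232], [322, 232], [324, 228], [328, 228], [330, 221], [333, 190], [332, 188], [327, 188]]
scene cork [[318, 183], [314, 184], [315, 198], [312, 221], [313, 232], [316, 232], [318, 214]]
side grip top (np.float64(260.7142857142857), np.float64(161.5)) [ 667.6 -129.1   64. ]
scene grip top (np.float64(215.0), np.float64(182.5)) [ 666.4 -125.2   64. ]
```

View pics/z1.png

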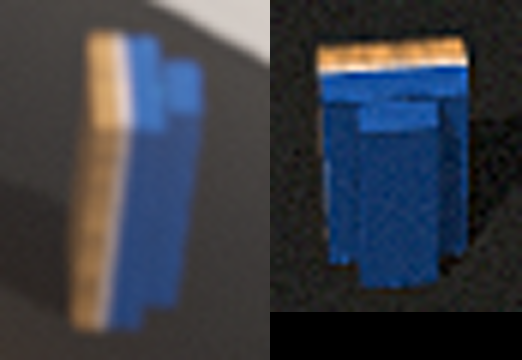

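Run:
```python
from h import *
ci=camera_info("side")
p=lambda x,y,z:plane(ci,(220+(x-270)/6-.4,210+y/6-.4),z)[:2].round(1)
print("cork edge",p(318,45,113),p(468,38,113))
print("ridge top",p(359,133,113),p(438,131,113))
print("ridge bot",p(360,285,3),p(438,287,3))
print("body bot",p(328,262,3),p(468,255,3))
ci=camera_info("scene")
q=lambda x,y,z:plane(ci,(300+x/6-.4,178+y/6-.4),z)[:2].round(1)
print("scene top corkedge",q(86,34,113),q(90,128,113),"white/blue",q(128,130,113),q(124,34,113),"ridge",q(202,112,113),q(165,112,113), "body",q(165,130,113))
print("bottom cork",q(70,328,3),"cork/blue",q(107,328,3),q(140,328,3))
```

```text
cork edge [574.4 146.2] [527.3 105.7]
ridge top [531.8 172.7] [507.4 152.9]
ridge bot [536.4 169.7] [508.6 150.1]
body bot [555.2 168.5] [508.3 128.5]
scene top corkedge [528.9 101.3] [577.2 143.8] white/blue [567.  155.3] [517.2 112.4] ridge [535.7 168.7] [546.7 158.2] body [556.1 165.7]
bottom cork [575.9 144.2] cork/blue [564.4 155.3] [554.1 165.1]
```

```bash
cat >> h.py <<'E'
def tool(yaw,tilt):
    """tool R: x along azimuth yaw(deg) when vertical, then tilted about tool y by tilt deg"""
    c,s=np.cos(np.radians(yaw)),np.sin(np.radians(yaw))
    return np.array([[c,s,0],[s,-c,0],[0,0,-1]]).astype(float)@Rn.from_euler('y',tilt,degrees=True).as_matrix()
def plan(wps,w,p0=None,R0=None):
    """wps: list of (pos,R,n)"""
    s=monitor.read_state();p=np.array(s["position"]) if p0 is None else np.array(p0,float);R=Rn.from_quat(s["ee_rot"]).as_matrix() if R0 is None else R0
    for pt,Rt,n in wps:
        Rt=R if Rt is None else Rt
        ps=np.array(p);Rs=R.copy();rv=Rn.from_matrix(Rs.T@Rt).as_rotvec()
        print("dist",np.linalg.norm(pt-ps).round(1),"deg",np.degrees(np.linalg.norm(rv)).round(1),"rows",n)
        for i in range(1,n+1):
            q=ps+(np.array(pt)-ps)*i/n;Rq=Rs@Rn.from_rotvec(rv*i/n).as_matrix()
            d=(R.T@(q-p)).round(1);r=Rn.from_matrix(R.T@Rq).as_rotvec().round(3)
            print([d.tolist(),r.tolist(),w])
            p=p+R@d;R=R@Rn.from_rotvec(r).as_matrix()
    return p,R
E
python3 - <<'E'
from h import *
s=monitor.read_state();R=Rn.from_quat(s["ee_rot"]).as_matrix();print(np.degrees(np.arctan2(R[1,0],R[0,0])))
plan([((470,-215,300),tool(-100,0),12)],85)
E
```

```text
-163.63244703530245
dist 488.7 deg 63.6 rows 12
[[-32.5, 23.8, -5.8], [0.0, 0.0, -0.093], 85]
[[-34.6, 20.7, -5.7], [0.0, 0.0, -0.092], 85]
[[-36.4, 17.5, -5.8], [0.0, 0.0, -0.093], 85]
[[-37.8, 13.9, -5.8], [0.001, 0.0, -0.092], 85]
[[-38.9, 10.5, -5.7], [-0.0, 0.0, -0.093], 85]
[[-39.8, 6.8, -5.8], [-0.0, 0.0, -0.092], 85]
[[-40.2, 3.1, -5.8], [-0.0, 0.001, -0.093], 85]
[[-40.3, -0.7, -5.8], [0.0, -0.0, -0.092], 85]
[[-40.0, -4.3, -5.8], [0.0, -0.0, -0.093], 85]
[[-39.5, -8.0, -5.8], [0.0, -0.0, -0.092], 85]
[[-38.6, -11.7, -5.8], [0.001, -0.0, -0.093], 85]
[[-37.4, -15.2, -5.8], [-0.0, -0.0, -0.093], 85]
```

>>> send_rows(series=[[[-32.5,23.8,-5.8],[0,0,-0.093],85],[[-34.6,20.7,-5.8],[0,0,-0.093],85],[[-36.4,17.5,-5.8],[0,0,-0.093],85],[[-37.8,14,-5.8],[0,0,-0.093],85],[[-39,10.5,-5.8],[0,0,-0.093],85],[[-40,6.8,-5.8],[0,0,-0.093],85],[[-40,3,-5.8],[0,0,-0.093],85],[[-40,-0.7,-5.8],[0,0,-0.093],85]])

```text
clock: 0.9
position: [372.2, -341.7, 277.6]
ee_rot: [-0.494, 0.869, 0.0, -0.0]
contact_force: [0.5, -0.2, 1.2]
gripper_width: 84.9
grasp_force: 0.0
```

>>> send_rows(series=[[[-40,-4.3,-5.8],[0,0,-0.093],85],[[-39.5,-8,-5.8],[0,0,-0.093],85],[[-38.6,-11.7,-5.8],[0,0,-0.093],85],[[-37.4,-15,-5.8],[0,0,-0.093],85],[[0,0,0],[0,0,0],85]])

```text
clock: 1.4
position: [471.3, -211.8, 301.1]
ee_rot: [-0.647, 0.762, -0.0, 0.001]
contact_force: [-0.5, 0.5, 0.4]
gripper_width: 85.3
grasp_force: 0.0
```

Run:
```python
from h import *
s=monitor.read_state();R=Rn.from_quat(s["ee_rot"]).as_matrix();print(s["clock"],s["joints"].round(3),s["position"].round(1),np.degrees(np.arctan2(R[1,0],R[0,0])))
ci=camera_info("wrist");im=get_image("wrist");np.save("w1.npy",im);import pickle;pickle.dump(ci,open("w1.pkl","wb"))
c,d=ray(ci,(256,192));print(c.round(),d.round(2));save("pics/w1.png",im)
```

```text
1.4 [-0.108  0.154 -0.134 -0.    -1.281 -0.054] [ 471.3 -211.8  301.1] -99.31335086219774
[ 458. -291.  443.] [ 0.05  0.32 -0.95]
```

View pics/w1.png

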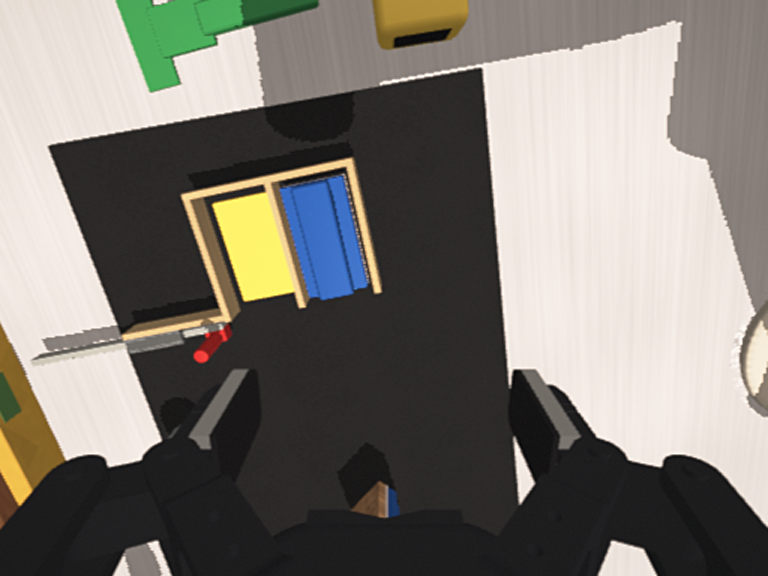

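The wrist view shows the whole rack: wall tops at (182,194), (353,158), (381,292), the card at about (255,247) and the red grip top at (201,356). I'll measure these.

Run:
```python
from h import *
import pickle
ci=pickle.load(open("w1.pkl","rb"));im=np.load("w1.npy")
P=lambda x,y,z:plane(ci,(x/1.5-.17,y/1.5-.17),z)[:2].round(1)
print("back left",P(182,194,33),"back right",P(353,158,33),"front right",P(381,292,33),"mid front",P(301,306,33),"left front", P(240,319,33))
hsv=cv2.cvtColor(im,cv2.COLOR_RGB2HSV)
m=cv2.inRange(hsv,(24,100,150),(35,255,255));k=np.zeros_like(m);k[120:205,135:205]=m[120:205,135:205]
c=max(cv2.findContours(k,cv2.RETR_EXTERNAL,cv2.CHAIN_APPROX_NONE)[0],key=cv2.contourArea)
print("card",cv2.minAreaRect(np.array([plane(ci,p[0],4)[:2] for p in c],np.float32)))
q=cv2.approxPolyDP(c,2,True)[:,0];print([plane(ci,p,4)[:2].round(1).tolist() for p in q])
m=cv2.inRange(hsv,(0,150,200),(8,255,255))
ys,xs=np.nonzero(m[215:245,120:160]);print("grip",P(201,356,64),len(xs))
# spare ridge top blue edges at z=47
print("spare ridge", P(283,190,47),P(318,181,47),P(327,300,47),P(360,290,47))
# bolt bar etc
print("grip side:",[plane(camera_info(n),u,64).round(1) for n,u in (("side",(260.7,161.5)),("scene",(215,182.5)))])
```

```text
back left [ 650.7 -275.4] back right [ 488.6 -281.3] front right [ 484.7 -150.9] mid front [ 566.5 -149.2] left front [ 630.8 -145.4]
card ((607.0154418945312, -208.65484619140625), (56.05219650268555, 105.13958740234375), 2.312591791152954)
[[582.3, -261.1], [636.6, -259.5], [631.8, -157.0], [578.7, -158.6]]
grip [ 665.2 -125. ] 80
spare ridge [ 554.2 -264.8] [ 521.8 -267.4] [ 536.6 -156.1] [ 503.3 -161. ]
grip side: [array([ 667.6, -129.1,   64. ]), array([ 666.4, -125.2,   64. ])]
```

Run:
```python
from h import *
R=tool(-49.5,50);a=R[:,2];print(a)
p=np.array([527.3,153.4,73])
plan([((440,235,220),R,12),(p-85*a,R,3)],85)
for n,u in (("side",(320/1.5,262/1.5)),("scene",(342/1.5,326/1.5))): print("jar_a",plane(camera_info(n),u,67).round(0))
for n,u in (("side",(272/1.5,280/1.5)),("scene",(344/1.5,380/1.5))): print("cork",plane(camera_info(n),u,42).round(0))
```

```text
[ 0.49750607 -0.58250476 -0.64278761]
dist 456.2 deg 69.6 rows 12
[[-36.4, 8.6, 6.7], [0.032, 0.068, -0.068], 85]
[[-37.3, 6.3, 4.0], [0.031, 0.068, -0.068], 85]
[[-37.8, 3.8, 1.3], [0.032, 0.068, -0.068], 85]
[[-38.0, 1.2, -1.4], [0.032, 0.068, -0.068], 85]
[[-37.7, -1.4, -3.9], [0.031, 0.068, -0.068], 85]
[[-37.3, -4.2, -6.5], [0.032, 0.068, -0.067], 85]
[[-36.3, -6.8, -8.7], [0.032, 0.068, -0.068], 85]
[[-35.1, -9.7, -10.9], [0.031, 0.068, -0.068], 85]
[[-33.6, -12.3, -13.0], [0.032, 0.068, -0.068], 85]
[[-31.7, -15.0, -14.7], [0.032, 0.068, -0.068], 85]
[[-29.6, -17.5, -16.2], [0.032, 0.068, -0.068], 85]
[[-27.1, -20.0, -17.6], [0.031, 0.068, -0.068], 85]
dist 107.6 deg 0.0 rows 3
[[-12.1, -4.5, 33.5], [0.0, -0.0, 0.0], 85]
[[-12.1, -4.5, 33.5], [0.0, -0.0, 0.0], 85]
[[-12.1, -4.5, 33.4], [0.0, -0.0, 0.0], 85]
jar_a [742.  10.  67.]
jar_a [740.   9.  67.]
cork [802.  88.  42.]
cork [806.  84.  42.]
```

>>> send_rows(series=[[[-36.4,8.6,6.7],[0.032,0.068,-0.068],85],[[-37.3,6.3,4.0],[0.032,0.068,-0.068],85],[[-37.8,3.8,1.3],[0.032,0.068,-0.068],85],[[-38,1.2,-1.4],[0.032,0.068,-0.068],85],[[-37.7,-1.4,-4],[0.032,0.068,-0.068],85],[[-37.3,-4.2,-6.5],[0.032,0.068,-0.068],85],[[-36.3,-6.8,-8.7],[0.032,0.068,-0.068],85],[[-35,-9.7,-11],[0.032,0.068,-0.068],85]])

```text
clock: 2.25
position: [449.4, 84.4, 247.2]
ee_rot: [0.795, -0.531, 0.267, 0.122]
contact_force: [0.9, 0.0, -0.1]
gripper_width: 84.7
grasp_force: 0.0
```

>>> send_rows(series=[[[-33.6,-12.3,-13],[0.032,0.068,-0.068],85],[[-31.7,-15,-14.7],[0.032,0.068,-0.068],85],[[-29.6,-17.5,-16.2],[0.032,0.068,-0.068],85],[[-27,-20,-17.6],[0.032,0.068,-0.068],85],[[0,0,0],[0,0,0],85]])

```text
clock: 2.75
position: [440.2, 236.5, 218.2]
ee_rot: [0.823, -0.377, 0.386, 0.178]
contact_force: [0.5, -0.4, -0.7]
gripper_width: 85.2
grasp_force: 0.0
```

Run:
```python
from h import *
s=monitor.read_state();R=Rn.from_quat(s["ee_rot"]).as_matrix();print(s["clock"],s["joints"].round(3),s["position"].round(1),R.round(3),tool(-49.5,50).round(3))
ci=camera_info("wrist");im=get_image("wrist");np.save("w2.npy",im);import pickle;pickle.dump(ci,open("w2.pkl","wb"))
save("pics/w2.png",im)
plan([(np.array([527.3,153.4,73])-85*tool(-49.5,50)[:,2],tool(-49.5,50),3)],85)
```

```text
2.75 [ 1.17   0.296 -0.707  0.83  -1.208 -1.028] [440.2 236.5 218.2] [[ 0.418 -0.757  0.502]
 [-0.483 -0.653 -0.583]
 [ 0.769  0.002 -0.639]] [[ 0.417 -0.76   0.498]
 [-0.489 -0.649 -0.583]
 [ 0.766  0.    -0.643]]
dist 106.4 deg 0.2 rows 3
[[-12.0, -4.7, 33.0], [0.0, -0.001, 0.0], 85]
[[-12.1, -4.6, 33.1], [0.0, -0.002, 0.001], 85]
[[-11.9, -4.7, 33.0], [0.0, -0.001, 0.0], 85]
```

View pics/w2.png

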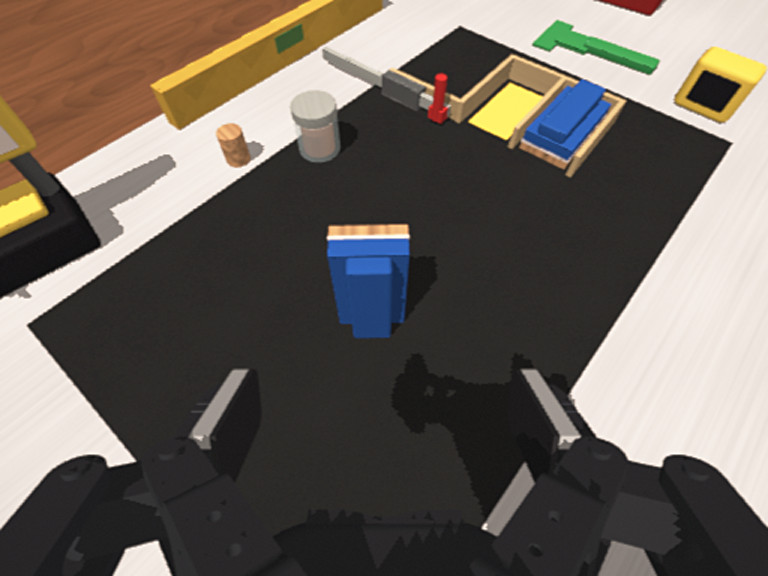

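The block is seen squarely: cork edge (327,226)–(409,225), ridge foot (354,337)–(391,336).

Run:
```python
from h import *
import pickle
ci=pickle.load(open("w2.pkl","rb"))
P=lambda x,y,z:plane(ci,(x/1.5-.17,y/1.5-.17),z)[:2]
c=np.array([np.cos(np.radians(-49.5)),np.sin(np.radians(-49.5))])
A,B=P(327,226,113),P(409,225,113);C,D=P(354,337,3),P(391,336,3);E,F=P(340,323,3),P(405,322,3)
for u,v,o in((A,B,-22),(C,D,22),(E,F,6)):
    d=u-v;print(u.round(1),v.round(1),np.linalg.norm(d).round(1),np.degrees(np.arctan2(d[1],d[0])).round(1),"centre",((u+v)/2+o*c).round(1))
```

```text
[575.3 146.8] [528.7 105.1] 62.5 41.8 centre [537.7 142.7]
[536.5 167.4] [511.3 144.2] 34.3 42.6 centre [538.2 139.1]
[556.4 165.5] [510.7 124.5] 61.3 41.9 centre [537.4 140.4]
```

Run:
```python
from h import *
R=tool(-48.3,50);p=np.array([527.7,152.4,73])
plan([(p-85*R[:,2],R,3),(p,R,4)],85)
```

```text
dist 106.7 deg 1.2 rows 3
[[-11.8, -4.1, 33.3], [0.005, -0.001, -0.004], 85]
[[-11.8, -4.0, 33.3], [0.006, -0.002, -0.004], 85]
[[-11.7, -3.8, 33.4], [0.005, -0.001, -0.004], 85]
dist 85.0 deg 0.0 rows 4
[[-0.0, -0.0, 21.2], [0.0, -0.0, 0.0], 85]
[[-0.0, -0.0, 21.3], [0.0, -0.0, 0.0], 85]
[[-0.0, -0.0, 21.2], [0.0, -0.0, 0.0], 85]
[[-0.0, -0.0, 21.3], [0.0, -0.0, 0.0], 85]
```

>>> send_rows(series=[[[-11.8,-4,33.3],[0.005,-0.001,-0.004],85],[[-11.8,-4,33.3],[0.006,-0.001,-0.004],85],[[-11.8,-3.9,33.3],[0.005,-0.001,-0.004],85],[[0,0,21],[0,0,0],85],[[0,0,21],[0,0,0],85],[[0,0,21],[0,0,0],85],[[0,0,20],[0,0,0],85],[[0,0,0],[0,0,0],85]])

```text
clock: 3.6
position: [527.0, 148.8, 74.9]
ee_rot: [0.826, -0.374, 0.385, 0.174]
contact_force: [-0.9, 0.4, -0.2]
gripper_width: 84.7
grasp_force: 0.0
```

>>> send_rows(series=[[[0,0,0],[0,0,0],60],[[0,0,0],[0,0,0],50],[[0,0,0],[0,0,0],40],[[0,0,0],[0,0,0],30],[[0,0,0],[0,0,0],20],[[0,0,0],[0,0,0],20],[[0,0,0],[0,0,0],20],[[0,0,0],[0,0,0],20]])

```text
clock: 4.4
position: [527.1, 153.7, 76.8]
ee_rot: [0.826, -0.372, 0.387, 0.171]
contact_force: [-4.3, 1.7, 6.2]
gripper_width: 31.7
grasp_force: 59.6
```

Run:
```python
from h import *
s=monitor.read_state();R=Rn.from_quat(s["ee_rot"]).as_matrix();print(s["clock"],s["joints"].round(3),s["position"].round(1),s["gripper_width"],s["grasp_force"],s["contact_force"])
save("pics/w3.png",np.hstack([get_image("side")[190:290,190:330],get_image("scene")[150:250,260:400]]),2.8)
```

```text
4.4 [ 0.768  0.496 -0.907  1.396 -0.891 -1.361] [527.1 153.7  76.8] 31.745226001855926 59.55611765384674 [-4.29631916  1.65723131  6.18452684]
```

View pics/w3.png

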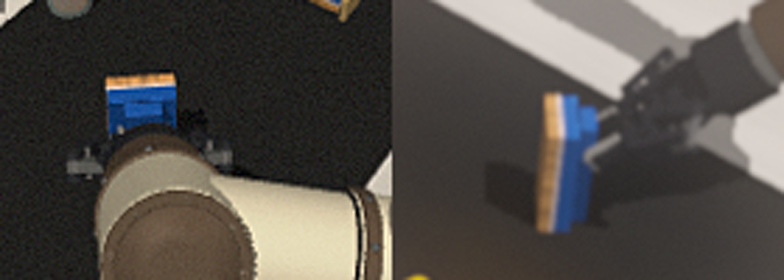

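Run:
```python
from h import *
s=monitor.read_state();R=Rn.from_quat(s["ee_rot"]).as_matrix();p=s["position"]
yaw=np.degrees(np.arctan2(-R[0,1],R[1,1]))  # tool y=(s,-c)
yaw=np.degrees(np.arctan2(R[0,1],-R[1,1]));yaw=np.degrees(np.arctan2(R[1,2],R[0,2]));tilt=np.degrees(np.arctan2(np.hypot(*R[:2,2]),-R[2,2]));print("yaw",yaw,"tilt",tilt)
c=np.array([np.cos(np.radians(yaw)),np.sin(np.radians(yaw)),0]);up=np.array([0,0,1.])
B=np.c_[-c,np.cross(up,-c),up];mid=np.array([537.7,141,58])
rel=B.T@(p-mid);RT=B.T@R
print("rel",rel.round(1))
f=np.radians(-87.8);cf=np.array([np.cos(f),np.sin(f),0]);Bf=np.c_[up,np.cross(cf,up),cf]
midf=np.array([607,-208.7,25])-135*cf
pf=midf+Bf@rel;Rf=Bf@RT;print("final",pf.round(1),Rf.round(3))
np.savez("fin.npz",p=pf,R=Rf)
plan([(p+[0,0,60],R,2),(pf+[0,0,40],Rf,14),(pf+[0,0,6],Rf,3)],20)
```

```text
yaw -48.107350201374395 tilt 50.04865930187341
rel [16.5 -0.6 18.8]
final [603.1 -92.5  41.5] [[ 0.023 -0.999 -0.025]
 [-0.766 -0.034  0.642]
 [-0.642  0.004 -0.767]]
dist 60.0 deg 0.0 rows 2
[[23.0, -0.1, -19.3], [0.0, 0.0, 0.0], 20]
[[23.0, -0.2, -19.2], [0.0, 0.0, 0.0], 20]
dist 263.5 deg 96.6 rows 14
[[7.8, 7.7, 15.3], [-0.005, -0.107, 0.055], 20]
[[9.7, 7.1, 14.5], [-0.006, -0.107, 0.054], 20]
[[11.6, 6.4, 13.3], [-0.005, -0.108, 0.055], 20]
[[13.3, 5.7, 12.1], [-0.006, -0.107, 0.054], 20]
[[14.8, 4.8, 10.5], [-0.005, -0.107, 0.055], 20]
[[16.1, 4.0, 8.9], [-0.006, -0.107, 0.054], 20]
[[17.2, 3.0, 7.2], [-0.005, -0.108, 0.055], 20]
[[18.0, 2.0, 5.3], [-0.006, -0.107, 0.055], 20]
[[18.4, 1.0, 3.3], [-0.005, -0.107, 0.054], 20]
[[18.8, -0.0, 1.3], [-0.006, -0.107, 0.055], 20]
[[18.8, -1.1, -0.7], [-0.005, -0.108, 0.054], 20]
[[18.5, -2.1, -2.7], [-0.006, -0.107, 0.055], 20]
[[18.0, -3.0, -4.6], [-0.005, -0.107, 0.054], 20]
[[17.2, -4.0, -6.6], [-0.006, -0.107, 0.055], 20]
dist 34.0 deg 0.0 rows 3
[[7.3, -0.0, 8.7], [0.0, -0.0, -0.0], 20]
[[7.2, -0.1, 8.7], [0.0, -0.0, -0.0], 20]
[[7.3, -0.0, 8.7], [0.0, -0.0, -0.0], 20]
```

>>> send_rows(series=[[[23,-0.1,-19.3],[0,0,0],20],[[23,-0.2,-19.2],[0,0,0],20],[[7.8,7.7,15.3],[-0.005,-0.107,0.055],20],[[9.7,7.1,14.5],[-0.006,-0.107,0.054],20],[[11.6,6.4,13.3],[-0.005,-0.108,0.055],20],[[13.3,5.7,12.1],[-0.006,-0.107,0.054],20],[[14.8,4.8,10.5],[-0.005,-0.107,0.055],20],[[16.1,4,8.9],[-0.006,-0.107,0.054],20]])

```text
clock: 5.3
position: [557.4, 48.2, 111.7]
ee_rot: [0.833, -0.539, 0.127, -0.0]
contact_force: [1.5, -1.4, -2.5]
gripper_width: 31.9
grasp_force: 60.8
```

>>> send_rows(series=[[[17.2,3,7.2],[-0.005,-0.108,0.055],20],[[18,2,5.3],[-0.006,-0.107,0.055],20],[[18.4,1,3.3],[-0.005,-0.107,0.054],20],[[18.8,0,1.3],[-0.006,-0.107,0.055],20],[[18.8,-1.1,-0.7],[-0.005,-0.108,0.054],20],[[18.5,-2.1,-2.7],[-0.006,-0.107,0.055],20],[[18,-3,-4.6],[-0.005,-0.107,0.054],20],[[17.2,-4,-6.6],[-0.006,-0.107,0.055],20]])

```text
clock: 6.1
position: [603.0, -91.9, 85.2]
ee_rot: [0.68, -0.655, -0.237, -0.228]
contact_force: [-0.1, 0.8, -4.4]
gripper_width: 32.0
grasp_force: 60.9
```

Run:
```python
from h import *
get_image("side")
s=monitor.read_state();R=Rn.from_quat(s["ee_rot"]).as_matrix();print(s["clock"],s["joints"].round(3),s["position"].round(1),s["gripper_width"],s["grasp_force"],s["contact_force"])
f=np.load("fin.npz")
plan([(f["p"]+[0,0,5],f["R"],3)],20)
save("pics/w4.png",np.hstack([get_image("side")[130:270,200:340],get_image("scene")[130:270,180:320]]),2.8)
```

```text
6.15 [-0.245  0.653  0.132 -0.662 -1.328  0.531] [603.  -97.9  80.9] 31.93246072601632 60.768266916275024 [ 5.00389613 -5.85373733 -6.35408966]
dist 34.8 deg 1.6 rows 3
[[5.7, -0.2, 10.1], [-0.0, -0.009, -0.001], 20]
[[5.8, -0.1, 10.1], [-0.001, -0.009, -0.001], 20]
[[5.9, -0.2, 10.0], [-0.0, -0.009, -0.002], 20]
```

View pics/w4.png

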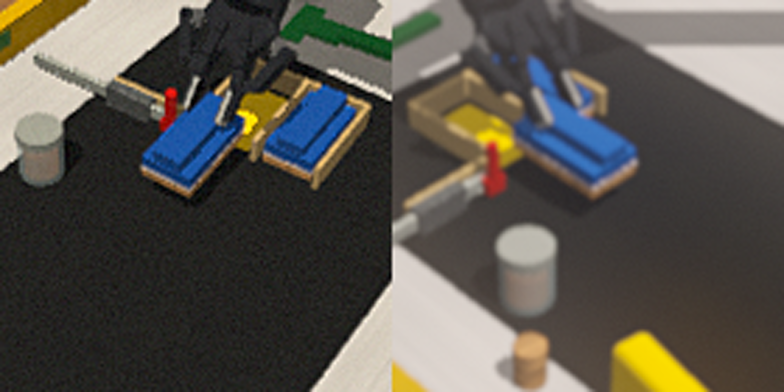

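The block is held ridge-up and cork-down above the mat in front of the empty bay. Next I lower it gently.

>>> send_rows(series=[[[5.7,-0.2,10],[0,-0.009,-0.001],20],[[5.8,-0.2,10],[0,-0.009,-0.001],20],[[5.8,-0.2,10],[0,-0.009,-0.001],20],[[0,0,0],[0,0,0],20],[[0,0,0],[0,0,0],20]])

```text
clock: 6.75
position: [602.9, -85.2, 51.3]
ee_rot: [0.68, -0.65, -0.244, -0.235]
contact_force: [0.4, -0.1, -1.8]
gripper_width: 32.0
grasp_force: 60.7
```

>>> send_rows(series=[[[1.2,0,1.4],[0,0,0],20],[[1.2,0,1.4],[0,0,0],20],[[0,0,0],[0,0,0],20]])

```text
clock: 7.05
position: [603.1, -86.0, 48.2]
ee_rot: [0.68, -0.65, -0.244, -0.236]
contact_force: [-0.8, 0.4, -2.5]
gripper_width: 32.1
grasp_force: 60.8
```

>>> send_rows(series=[[[1.2,0,1.5],[0,0,0],20],[[1.2,0,1.5],[0,0,0],20],[[0,0,0],[0,0,0],20]])

```text
clock: 7.35
position: [602.9, -86.0, 43.9]
ee_rot: [0.679, -0.651, -0.244, -0.236]
contact_force: [0.2, -0.4, -2.6]
gripper_width: 31.7
grasp_force: 60.8
```

>>> send_rows(series=[[[0.6,0,0.8],[0,0,0],20],[[0.6,0,0.8],[0,0,0],20],[[0,0,0],[0,0,0],20]])

```text
clock: 7.65
position: [603.2, -86.1, 42.6]
ee_rot: [0.68, -0.65, -0.244, -0.236]
contact_force: [0.1, -0.9, -0.4]
gripper_width: 32.1
grasp_force: 61.0
```

>>> send_rows(series=[[[0,0,0],[0,0,0],60],[[0,0,0],[0,0,0],75],[[0,0,0],[0,0,0],75],[[0,0,0],[0,0,0],75],[[0,0,-30],[0,0,0],75],[[0,0,-40],[0,0,0],75],[[0,0,0],[0,0,0],75]])

```text
clock: 8.35
position: [607.2, -134.4, 100.3]
ee_rot: [0.681, -0.651, -0.239, -0.237]
contact_force: [0.1, -0.1, 0.1]
gripper_width: 75.2
grasp_force: 0.0
```

Run:
```python
from h import *
import pickle
s=monitor.read_state();print(s["clock"],s["joints"].round(3),s["position"].round(1),s["contact_force"])
ci=camera_info("wrist");im=get_image("wrist");pickle.dump((ci,im),open("w5.pkl","wb"))
cv2.imwrite("pics/w5.png",np.vstack([cv2.resize(im[:,:,::-1],(512,384)),cv2.resize(get_image("side")[130:230,200:340,::-1],(288,205)) if 0 else np.zeros((0,512,3),np.uint8)]))
```

```text
8.35 [-0.301  0.661  0.197 -0.654 -1.406  0.558] [ 607.2 -134.4  100.3] [ 0.09678145 -0.11872738  0.06204751]
```

View pics/w5.png

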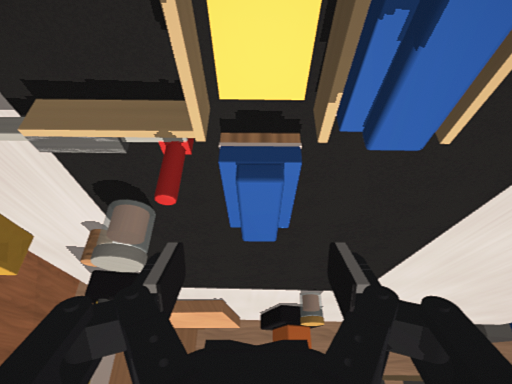

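The block lies cork down in front of the mouth (end face at rows 132–150, ridge from (236,165)/(281,164) to (245,241)/(276,240)). I'll measure it and plan the vertical regrasp.

Run:
```python
from h import *
import pickle
ci,im=pickle.load(open("w5.pkl","rb"))
P=lambda x,y,z:plane(ci,(x,y),z)[:2]
f=np.radians(2.2);X=np.array([np.cos(f),np.sin(f)]);Y=np.array([-X[1],X[0]]);m=np.array([607,-208.7])
rk=lambda v:((v-m)@np.c_[X,Y]).round(1)
q=[P(236,165,47),P(281,164,47),P(276,240,47),P(245,241,47)]
print("ridge",[rk(v) for v in q],"c",np.mean(q,0).round(1))
print("cork end",rk(P(221,133,3)),rk(P(300,133,3)),"body end",rk(P(219,147,31)),rk(P(301,148,31)))
print("card",[rk(P(*u,4)) for u in((220,100),(305,99))], "wall fronts",rk(P(200,140,33)),rk(P(323,142,33)))
a=(q[0]+q[1])/2-(q[2]+q[3])/2;print("az",np.degrees(np.arctan2(a[1],a[0])))
print("grip top",rk(P(166,199,64)))
```

```text
ridge [array([16.4, 68.8]), array([-11.9,  67.3]), array([-16.2, 189.5]), array([ 14.4, 193. ])] c [602.7 -79.1]
cork end [31.  86.6] [-29.3  85.8] body end [28.6 70.3] [-26.   70.5]
card [array([28.4, 54.1]), array([-28.2,  52.5])] wall fronts [39.6 61.4] [-38.8  62.2]
az -86.32006480017685
grip top [61.5 83.3]
```

Run:
```python
from h import *
R=tool(-87.8,0);p=np.array([601.6,-68.8,110])
plan([(p,R,6)],65)
```

```text
dist 64.7 deg 39.5 rows 6
[[-9.4, 0.3, 5.3], [-0.001, 0.115, 0.001], 65]
[[-10.0, 0.4, 4.1], [-0.001, 0.115, 0.001], 65]
[[-10.3, 0.3, 3.0], [-0.002, 0.115, 0.001], 65]
[[-10.7, 0.3, 1.8], [-0.001, 0.115, 0.0], 65]
[[-10.7, 0.4, 0.5], [-0.001, 0.115, 0.001], 65]
[[-10.8, 0.3, -0.7], [-0.001, 0.115, 0.001], 65]
```

>>> send_rows(series=[[[-9.4,0.3,5.3],[-0.001,0.115,0.001],65],[[-10,0.3,4.1],[-0.001,0.115,0.001],65],[[-10.3,0.3,3],[-0.001,0.115,0.001],65],[[-10.7,0.3,1.8],[-0.001,0.115,0.001],65],[[-10.7,0.3,0.5],[-0.001,0.115,0.001],65],[[-10.8,0.3,-0.7],[-0.001,0.115,0.001],65],[[0,0,0],[0,0,0],65],[[0,0,0],[0,0,0],65]])

```text
clock: 9.2
position: [599.4, -65.4, 107.0]
ee_rot: [0.722, -0.692, -0.003, 0.001]
contact_force: [1.0, -0.8, 0.1]
gripper_width: 64.9
grasp_force: 0.0
```

Run:
```python
from h import *
R=tool(-87.8,0);plan([((601.6,-68.8,36),R,3)],65)
ci=camera_info("wrist");im=get_image("wrist");save("pics/w6.png",im,1)
f=np.radians(2.2);X=np.array([np.cos(f),np.sin(f)]);Y=np.array([-X[1],X[0]]);m=np.array([607,-208.7])
hsv=cv2.cvtColor(im,cv2.COLOR_RGB2HSV);k=cv2.inRange(hsv,(100,100,40),(125,255,255))
cs=cv2.findContours(k,cv2.RETR_EXTERNAL,cv2.CHAIN_APPROX_NONE)[0]
for c in cs:
    if cv2.contourArea(c)>300: print(cv2.boundingRect(c),cv2.approxPolyDP(c,2,True)[:,0].tolist())
```

```text
dist 71.2 deg 0.4 rows 3
[[1.3, -0.8, 23.7], [0.002, 0.001, 0.001], 65]
[[1.2, -0.8, 23.6], [0.002, 0.001, 0.001], 65]
[[1.2, -0.7, 23.7], [0.002, 0.001, 0.001], 65]
(211, 125, 82, 142) [[291, 126], [211, 127], [217, 256], [230, 257], [233, 266], [271, 266], [274, 257], [287, 256]]
(317, 0, 100, 82) [[322, 0], [317, 81], [404, 80], [416, 0]]
```

View pics/w6.png

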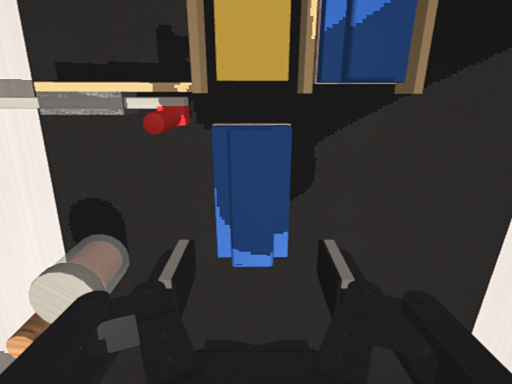

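The view from above shows the block flat and aligned: body near edge row 126 (211–291), far edge row 256 (217–287), ridge far end row 266.

Run:
```python
from h import *
ci=camera_info("wrist")
f=np.radians(2.2);X=np.array([np.cos(f),np.sin(f)]);Y=np.array([-X[1],X[0]]);m=np.array([607,-208.7])
rk=lambda u,z:((plane(ci,u,z)[:2]-m)@np.c_[X,Y]).round(1)
for u,z in(((211,126.5),31),((291,125.5),31),((217,256.5),31),((287,256.5),31),((233,266.5),47),((271,266.5),47),((207,93),33),((299,93),33),((313,93),33),((395,94),33),((154,123),64)): print(u,rk(u,z))
s=monitor.read_state();print(((s["position"][:2]-m)@np.c_[X,Y]).round(1))
```

```text
(211, 126.5) [31.1 85. ]
(291, 125.5) [-27.8  84.3]
(217, 256.5) [ 31.2 194.2]
(287, 256.5) [-28.7 194.4]
(233, 266.5) [ 16.4 193.6]
(271, 266.5) [-14.1 193.7]
(207, 93) [32.5 61.6]
(299, 93) [-32.3  61.6]
(313, 93) [-42.1  61.5]
(395, 94) [-100.2   62.1]
(154, 123) [61.6 79.3]
[ -1.6 142.4]
```

>>> send_rows(series=[[[1,-1,24],[0.002,0.001,0.001],65],[[1,-1,24],[0.002,0.001,0.001],65],[[1,-1,23],[0.002,0.001,0.001],65],[[0,0,0],[0,0,0],65],[[0,0,0],[0,0,0],45],[[0,0,0],[0,0,0],20],[[0,0,0],[0,0,0],20],[[0,0,0],[0,0,0],20]])

```text
clock: 10.05
position: [604.2, -70.1, 38.5]
ee_rot: [0.72, -0.694, 0.002, -0.001]
contact_force: [0.5, -1.9, 3.5]
gripper_width: 31.6
grasp_force: 61.0
```

```bash
cat > st.py <<'E'
from h import *
f=np.radians(2.2);X=np.array([np.cos(f),np.sin(f)]);Y=np.array([-X[1],X[0]]);m=np.array([607,-208.7])
s=monitor.read_state();R=Rn.from_quat(s["ee_rot"]).as_matrix()
print(s["clock"],s["position"].round(1),((s["position"][:2]-m)@np.c_[X,Y]).round(1),"w",s["gripper_width"],s["grasp_force"],s["contact_force"].round(1),"yaw",np.degrees(np.arctan2(R[1,0],R[0,0])).round(2),"z",R[:,2].round(3))
E
python3 st.py
```

```text
10.05 [604.2 -70.1  38.5] [  2.6 138.6] w 31.63449409708672 61.02203607559204 [ 0.5 -1.9  3.5] yaw -87.94 z [ 0.004 -0.001 -1.   ]
```

>>> send_rows(series=[[[12,0.8,0],[0,0,0.001],20],[[14,0.8,0],[0,0,0.001],20],[[14,0.7,0],[0,0,0],20],[[14,0,0],[0,0,0],20],[[14,0,0],[0,0,0],20],[[12,0,0],[0,0,0],20],[[0,0,0],[0,0,0],20]])

```text
clock: 10.75
position: [605.3, -151.4, 38.5]
ee_rot: [0.719, -0.695, 0.003, -0.001]
contact_force: [1.1, -3.3, 5.2]
gripper_width: 32.1
grasp_force: 61.1
```

```bash
python3 st.py
```

```text
10.75 [ 605.3 -151.4   38.5] [ 0.5 57.3] w 32.08791164553513 61.098164319992065 [ 1.1 -3.3  5.2] yaw -88.09 z [ 0.006 -0.002 -1.   ]
```

>>> send_rows(series=[[[12,0,0],[0,0,0],20],[[12,0,0],[0,0,0],20],[[12,0,0],[0,0,0],20],[[12,0,0],[0,0,0],20],[[8,0,0],[0,0,0],20],[[3,0,0],[0,0,0],20],[[0,0,0],[0,0,0],20],[[0,0,0],[0,0,0],20]])

```text
clock: 11.55
position: [607.0, -208.8, 38.5]
ee_rot: [0.719, -0.695, 0.002, -0.001]
contact_force: [0.3, 2.0, 5.9]
gripper_width: 32.2
grasp_force: 61.3
```

```bash
python3 st.py
```

```text
11.55 [ 607.  -208.8   38.5] [ 0.  -0.1] w 32.17056476968835 61.254976987838745 [0.3 2.  5.9] yaw -88.04 z [ 0.005 -0.001 -1.   ]
```

>>> send_rows(series=[[[2.5,0,0],[0,0,0],20],[[0,0,0],[0,0,0],20],[[0,0,0],[0,0,0],48],[[0,0,0],[0,0,0],48],[[0,0,0],[0,0,0],48],[[0,0,-10],[0,0,0],48],[[0,0,-40],[0,0,0],48],[[0,0,-40],[0,0,0],48]])

```text
clock: 12.35
position: [605.0, -211.4, 127.4]
ee_rot: [0.719, -0.695, -0.0, 0.001]
contact_force: [1.6, 0.4, 0.4]
gripper_width: 48.1
grasp_force: 0.0
```

>>> send_rows(series=[[[-40,0,-20],[0,0,0],48],[[-40,0,-20],[0,0,0],48],[[-20,0,-10],[0,0,0],40],[[0,0,0],[0,0,0],10],[[0,0,0],[0,0,0],10]])

```text
clock: 12.85
position: [602.2, -111.1, 177.3]
ee_rot: [0.719, -0.695, 0.001, -0.001]
contact_force: [0.0, -0.3, -0.1]
gripper_width: 11.8
grasp_force: 0.0
```

```bash
python3 st.py
python3 - <<'E'
from h import *
import pickle
ci=camera_info("wrist");im=get_image("wrist");pickle.dump((ci,im),open("w7.pkl","wb"));save("pics/w7.png",im,1)
E
```

```text
12.85 [ 602.2 -111.1  177.3] [-1.1 97.7] w 11.770530440318888 0.0 [ 0.  -0.3 -0.1] yaw -88.01 z [ 0.002 -0.001 -1.   ]
```

View pics/w7.png

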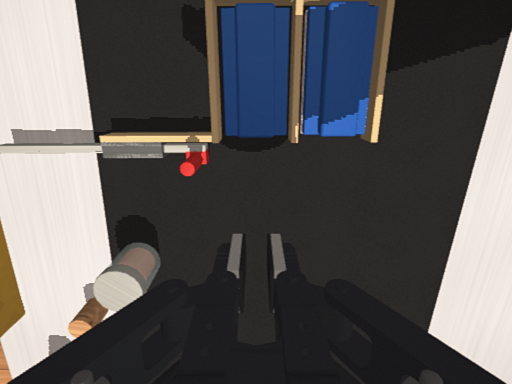

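The block is in the bay, flush with its neighbour (outer end row ~137); the grip top is at (187,169).

Run:
```python
from h import *
import pickle
ci,im=pickle.load(open("w7.pkl","rb"))
f=np.radians(2.2);X=np.array([np.cos(f),np.sin(f)]);Y=np.array([-X[1],X[0]]);m=np.array([607,-208.7])
rk=lambda u,z:((plane(ci,u,z)[:2]-m)@np.c_[X,Y]).round(1)
hsv=cv2.cvtColor(im,cv2.COLOR_RGB2HSV);k=cv2.inRange(hsv,(100,100,40),(125,255,255));k[:,297:]=0
c=max(cv2.findContours(k,cv2.RETR_EXTERNAL,cv2.CHAIN_APPROX_NONE)[0],key=cv2.contourArea);q=cv2.approxPolyDP(c,2,True)[:,0];print(q.tolist())
for p in q: print(p,rk(p,31),rk(p,47))
print("walls",rk((220,141),33),rk((290,142),33))
r=cv2.inRange(hsv,(0,150,170),(8,255,255));cc=max(cv2.findContours(r,cv2.RETR_EXTERNAL,cv2.CHAIN_APPROX_NONE)[0],key=cv2.contourArea);print(cv2.boundingRect(cc))
print("grip",rk((187.5,169.5),64))
```

```text
[[220, 8], [225, 135], [285, 135], [289, 7], [276, 7], [272, 3], [238, 3], [234, 7]]
[220   8] [ 29.7 -53.4] [ 28.  -49.5]
[225 135] [29.5 55.4] [27.7 53.3]
[285 135] [-29.5  55.6] [-27.9  53.5]
[289   7] [-29.9 -54. ] [-28.3 -50. ]
[276   7] [-18.7 -54. ] [-17.7 -50.1]
[272   3] [-15.2 -57. ] [-14.4 -52.9]
[238   3] [ 14.1 -57.1] [ 13.2 -53. ]
[234   7] [ 17.6 -54.1] [ 16.6 -50.2]
walls [34.4 61. ] [-34.4  62.2]
(180, 162, 15, 14)
grip [60.9 81.8]
```

>>> send_rows(series=[[[5,-20,0],[0,0,0],50],[[5,-21,10],[0,0,0],50],[[5.5,-21,20],[0,0,0],50],[[0,0,35],[0,0,0],50],[[0,0,25],[0,0,0],50],[[0,0,0],[0,0,0],50]])

```text
clock: 13.5
position: [661.1, -126.1, 80.9]
ee_rot: [0.718, -0.696, -0.004, 0.004]
contact_force: [-1.1, 0.2, -0.0]
gripper_width: 50.0
grasp_force: 0.0
```

```bash
python3 st.py
python3 - <<'E'
from h import *
f=np.radians(2.2);X=np.array([np.cos(f),np.sin(f)]);Y=np.array([-X[1],X[0]]);m=np.array([607,-208.7])
ci=camera_info("wrist");im=get_image("wrist")
hsv=cv2.cvtColor(im,cv2.COLOR_RGB2HSV)
r=cv2.inRange(hsv,(0,150,150),(8,255,255));cc=max(cv2.findContours(r,cv2.RETR_EXTERNAL,cv2.CHAIN_APPROX_NONE)[0],key=cv2.contourArea);b=cv2.boundingRect(cc);print(b)
print(((plane(ci,(b[0]+b[2]/2,b[1]+b[3]/2),64)[:2]-m)@np.c_[X,Y]).round(1))
E
```

```text
13.5 [ 661.1 -126.1   80.9] [57.3 80.4] w 50.01954348163801 0.0 [-1.1  0.2 -0. ] yaw -88.23 z [-0.01 -0.   -1.  ]
(249, 227, 7, 2)
[59.2 76.5]
```

>>> send_rows(series=[[[-1,-3,15],[0,0,0],50],[[0,0,15],[0,0,0],50],[[0,0,10],[0,0,0],50],[[0,0,0],[0,0,0],50],[[0,0,0],[0,0,0],30],[[0,0,0],[0,0,0],8],[[0,0,0],[0,0,0],8],[[0,0,0],[0,0,0],8]])

```text
clock: 14.35
position: [668.0, -123.7, 48.0]
ee_rot: [0.719, -0.695, 0.001, -0.0]
contact_force: [-0.9, 0.4, 3.3]
gripper_width: 11.4
grasp_force: 58.6
```

```bash
python3 st.py
```

```text
14.35 [ 668.  -123.7   48. ] [64.2 82.6] w 11.405261863498293 58.557071685791016 [-0.9  0.4  3.3] yaw -88.05 z [ 0.002 -0.001 -1.   ]
```

>>> send_rows(series=[[[0,12,0],[0,0,0],8],[[0,20,0],[0,0,0],8],[[0,22,0],[0,0,0],8],[[0,22,0],[0,0,0],8],[[0,22,0],[0,0,0],8],[[0,22,0],[0,0,0],8],[[0,16,0],[0,0,0],8],[[0,10,0],[0,0,0],8]])

```text
clock: 15.15
position: [522.9, -129.2, 47.9]
ee_rot: [0.719, -0.695, 0.003, -0.002]
contact_force: [3.1, -3.7, 0.5]
gripper_width: 11.4
grasp_force: 58.9
```

>>> send_rows(series=[[[0,6,0],[0,0,0],8],[[0,2,0],[0,0,0],8],[[0,0,0],[0,0,0],8]])

```text
clock: 15.45
position: [515.2, -129.5, 47.8]
ee_rot: [0.719, -0.695, 0.002, -0.001]
contact_force: [-0.1, -5.3, 5.7]
gripper_width: 11.7
grasp_force: 59.5
```

```bash
python3 st.py
```

```text
15.45 [ 515.2 -129.5   47.8] [-88.7  82.7] w 11.73821382494937 59.51060771942139 [-0.1 -5.3  5.7] yaw -88.02 z [ 0.004 -0.002 -1.   ]
```

>>> send_rows(series=[[[0,3,0],[0,0,0],8],[[0,3,0],[0,0,0],8],[[0,2,0],[0,0,0],8],[[0,1,0],[0,0,0],8],[[0,0,0],[0,0,0],8]])

```text
clock: 15.95
position: [507.0, -129.8, 47.8]
ee_rot: [0.719, -0.695, 0.003, -0.001]
contact_force: [1.3, -5.9, 5.0]
gripper_width: 11.6
grasp_force: 59.4
```

>>> send_rows(series=[[[0,1,0],[0,0,0],8],[[0,1,0],[0,0,0],8],[[0,0,0],[0,0,0],8]])

```text
clock: 16.25
position: [505.1, -129.9, 47.9]
ee_rot: [0.719, -0.695, 0.003, -0.001]
contact_force: [1.8, -5.9, 5.2]
gripper_width: 11.5
grasp_force: 59.4
```

>>> send_rows(series=[[[0,1,0],[0,0,0],8],[[0,1,0],[0,0,0],8],[[0,0,0],[0,0,0],8]])

```text
clock: 16.55
position: [503.6, -129.9, 47.9]
ee_rot: [0.719, -0.695, 0.003, -0.002]
contact_force: [3.0, -6.5, 4.5]
gripper_width: 11.6
grasp_force: 59.2
```

```bash
python3 st.py
```

```text
16.55 [ 503.6 -129.9   47.9] [-100.3   82.7] w 11.55378907684969 59.18875873088837 [ 3.  -6.5  4.5] yaw -87.99 z [ 0.007 -0.002 -1.   ]
```

>>> send_rows(series=[[[0,1,0],[0,0,0],8],[[0,1,0],[0,0,0],8],[[0,1,0],[0,0,0],8],[[0,0,0],[0,0,0],8]])

```text
clock: 16.95
position: [503.6, -129.9, 47.9]
ee_rot: [0.72, -0.694, 0.005, -0.004]
contact_force: [7.9, -7.0, -2.8]
gripper_width: 11.5
grasp_force: 58.8
```

The bolt is at its stop (position stalls while the force rises). I'll release and retreat.

>>> send_rows(series=[[[0,-2,0],[0,0,0],8],[[0,0,0],[0,0,0],35],[[0,0,0],[0,0,0],35],[[0,0,0],[0,0,0],35],[[0,0,-20],[0,0,0],35],[[0,0,-45],[0,0,0],35],[[-40,0,-30],[0,0,0],35],[[-40,0,-20],[0,0,0],35]])

```text
clock: 17.75
position: [497.4, -48.8, 163.7]
ee_rot: [0.718, -0.696, 0.002, -0.001]
contact_force: [1.5, 0.5, 0.5]
gripper_width: 35.1
grasp_force: 0.0
```

```bash
python3 st.py
python3 - <<'E'
from h import *
im=get_image("wrist");save("pics/w8.png",im,1)
E
```

```text
17.75 [497.4 -48.8 163.7] [-103.4  164. ] w 35.11855498533678 0.0 [1.5 0.5 0.5] yaw -88.2 z [ 0.004 -0.    -1.   ]
```

View pics/w8.png

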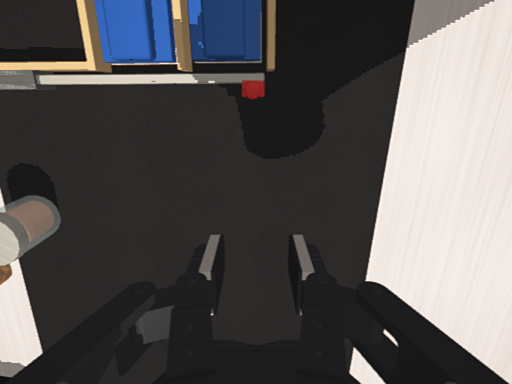

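The bolt spans both mouths with its grip at (253,90), both blocks lie cork down, and the tool is clear.

```bash
python3 -c "
from h import *
print(job_done())"
```

```text
the job is handed in; nothing more can be done
None
```

The block lies cork down in the once-empty bay, the bolt is slid to its stop across both bays, nothing else on the table was knowingly touched, and I handed the job in at about 18 s; the hand-in returned no verdict.

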